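# Dry-fit a striped blank in the clamping jig

## Task

Dry-fit the striped blank in the clamping jig: lay the three wooden strips side by side between the fence and the jaw, parallel to them, centred across the board and with their ends flush - the dark one next to the fixed fence, the light one in the middle, the mid-brown one next to the sliding jaw - and slide the jaw up (its black knob is the grip) until fence, strips and jaw are tight together. Then lay the pine offcut flat and lengthwise across all three strips as a caul, in the middle of the blank, and stand the paint tester tin upright on the middle of the offcut to weigh it down. Do not knock over or shift the jar of screws.

Things in the scene. Friction and masses are not known exactly. Their poses are not given: they have to be found in the camera images.
- jig: clamping jig screwed to the bench: plywood base 110 (x) by 220 (y) by 12 mm. Origin: centre of its underside, z up. Fixed blue fence at its +y end, 72 mm along x, 18 mm high, clamping face at y = +86 mm; blue sliding jaw (72 along x, 36 thick, 18 high) opposite. A wire shelf hangs 0.6 m above the bench behind the jig, beyond 0.58 m ahead of the robot's base.
- jaw (a joint): slide of the blue jaw in m, growing as it opens towards the jig's -y. Its clamping face is at jig y = -(14 mm + value); the gap to the fence is 100 mm + value. Starts open at 0.044 to 0.052 (stop at 0.054); tight on the three strips it reads 0.008. About 3 N of friction; it stays where it is left.
- jaw_knob (a point): grip point on the axis of the jaw's round black knob, 25 mm in diameter, 24 mm behind the jaw's clamping face, 55 mm above the jig's underside (knob from 40 to 68 mm above it, jaw top at 30, bolt heads 22 mm either side along the jig's x at 35). Moves with the jaw; axes as the jig's.
- dark_strip: dark brown wooden strip, a plain block 66 mm long (its x) by 36 mm wide (its y) by 34 mm high (its z), 0.06 kg, lying flat on the bench at the start. Origin: centre of its underside. Its place in the clamped blank: jig x = 0, y = +68 mm, z = 12 mm.
- light_strip: pale, light wooden strip, a plain block 66 mm long (its x) by 36 mm wide (its y) by 34 mm high (its z), 0.06 kg, lying flat on the bench at the start. Origin: centre of its underside. Its place in the clamped blank: jig x = 0, y = +32 mm, z = 12 mm.
- brown_strip: mid-brown wooden strip, a plain block 66 mm long (its x) by 36 mm wide (its y) by 34 mm high (its z), 0.06 kg, lying flat on the bench at the start. Origin: centre of its underside. Its place in the clamped blank: jig x = 0, y = -4 mm, z = 12 mm.
- wood_block: pine offcut, the caul: a brown block 62 mm (its x) by 120 mm (its y) by 38 mm high, 0.14 kg, lying flat; longer than any strip. On the clamped blank (top at jig z = 46 mm, middle at jig x = 0, y = +32 mm) its length runs along the jig's y. Origin: centre of its underside.
- sample_tin: paint tester tin, white and violet with a metal lid, round, 66 mm in diameter, 85 mm high, 0.3 kg, upright. Origin: centre of its underside.
- screw_jar: glass jar of screws with a red lid, round, 64 mm in diameter, 93 mm high, upright: a bystander to be left where it stands. Origin: centre of its underside.
Mind the look-alikes: they are no part of the job. Leave any orange or purple look-alike of the dark_strip alone.

How it is judged:
By the outcome, as a careful person would: the job done as asked, in the order asked, and still so for the second after the job is handed in, with the robot touching nothing.
It also fails if it takes over 125 s, if anything falls off the work surface, if the arm or the gripper's body presses on something with over 40 N, if the wrist force passes 120 N, or if a joint passes its speed limit or range.

## Robot

A 6-joint arm with a two-finger parallel gripper is mounted at the origin on a cart in front of the work surface, level with it; the furniture and walls round the work are solid. World frame = base frame: x ahead of the robot, y to its left, z up, the work surface at z = 0. Lengths are in m, angles in rad, forces in N, time in s.
With the tool pointing down it reaches from about 0.35 to 0.85 m from the base axis. Payload 8.1 kg.
Tool frame: the origin (TCP) lies midway between the tips of the shut fingers; the grasp point (between the pads) lies ctrl.tcp_to_grasp behind it (ctrl.tcp_to_grasp is the distance from the TCP to the grasp point, in m); z points along the fingers, y is the line along which they close (so a half turn about z gives the same grasp; the last joint's range is limited). The gripper opens to 85 mm and grips with 20 to 120 N. Pads are 22 mm wide; open, the fingers measure 114 mm over their backs; the gripper's body (76 mm by 85 mm) begins 54 mm behind the grasp point. The pads swing forward as they close: fully open they stand 13 mm farther back than shut.
Start: joints at [1.216, 0.13, 1.488, -0, 1.523, -0.085], TCP at [0.16, 0.578, 0.231] pointing down, gripper open.
Joint ranges: [-2.96, 2.96], [-0.89, 2.26], [0.02, 2.5], [-1.34, 4.48], [0, 2.73], [-2.66, 2.66]. Speed limits (rad/s): [2.39, 2.39, 2.79, 3.14, 3.14, 3.14].

## Interface

Orientations are given as [roll, pitch, yaw] about the fixed x, y, z axes, in that order (R = Rz(yaw) Ry(pitch) Rx(roll)).
In Python, from station import ctrl gives the robot as it stands.
- The arm moves only by the shell command python3 -m inch 'ROWS' [FORCE]. ROWS is JSON, a list that holds one entry, the list of rows, each a list of 5 numbers: the opening, from 0 (shut) to 1 (fully open), then the shift along the tool's x, y, z in m, then the turn about the tool's z in degrees. In form: [[[gripper, tx, ty, tz, yaw], ...]]. A call has 1 to 20 rows; each row is the pose to reach, as a shift and turn from the pose commanded when the call began, along the tool's axes at that moment; what a row does not reach only later rows make up. A row lasts 1/8 s, in which the tool goes at most 62.5 mm and 10.7 degrees, less where a joint would pass 70% of its speed; a pose out of reach is approached as far as the arm can. A call with a gripper value outside its range is refused whole. The fingers move at their own pace and stop on an object; FORCE is the grip in N (left out, the last holds). Time passes only in rows, so rows that repeat a pose let the fingers close. It gives the time, the measured TCP pose, the force, the opening and the grip force at its end, in the units of the state.
- ctrl.observe(): the state, without advancing time (a new reading comes with each control period).
- ctrl.get_image(name): name is "side" or "top" or "wrist"; returns (picture, depth): 384x512x3 uint8, red, green, blue; 384x512 float32, m along the optical axis (not along the pixel's ray), 0 where there is no reading.
- ctrl.calibration(name): a dict with "camera_matrix" (3x3 intrinsics, pixels), "k1" (the pictures are not rectified: a ray, as slopes to the right and down, at radius r is drawn at 1 + k1 r^2 times it, then the intrinsics apply), "R" (3x3) and "t" (3): a world point X has camera coordinates R X + t; the wrist camera has in their place "tool_from_camera" (4x4, takes a point from camera to tool coordinates, whose origin is the TCP and whose axes are the flange's). Camera axes: x right, y down, z forward; pixel columns grow to the right and rows downward; lengths in m; the calibration is good to about 2 mm. A picture is of the moment at which its call begins: read the wrist's pose just before it. calibration takes no time and is no camera call.
- ctrl.job_done(): hands the job in; it is judged then, once.
The state is a dict: "time": time; "joint_pos": joint angles; "qd": joint speeds; "joint_efforts": joint torques, N m; "ee_pos": TCP position; "tcp_rot": TCP orientation; "wrist_force": force on the tool from outside, world axes, zero at the start; "torque": the same for the moment, N m; "opening": finger opening in m; "grip_force": force on a finger pad.
Only numpy, scipy, OpenCV 4.12 (cv2) and the standard library are available. Lean on these libraries where they do the work, as an engineer would, in place of code of your own. Each camera call takes 0.05 s, during which the arm holds its last target. There are 200 camera calls.

## Working session

There is one attempt and no reset: what is moved stays moved. The work goes in short steps, Python scripts to look and compute and a shell command to move; the robot and the scene stay as the last step left them, time stands still between calls to the robot, and variables do not carry over. Pictures are saved under pics/ and viewed, at most 14 in all, crops included, and the job is handed in when it is done.

```bash
ls; mkdir -p pics
python3 - <<'E'
from station import ctrl
import cv2,numpy as np
s=ctrl.observe();print(s['time'],s['ee_pos'],s['tcp_rot'],s['opening'],ctrl.tcp_to_grasp)
for n in("top","side","wrist"):
    p,d=ctrl.get_image(n);cv2.imwrite(f"pics/{n}0.png",p[...,::-1]);np.savez(f"pics/{n}0.npz",p=p,d=d);c=ctrl.calibration(n);print(n,c)
E
```

```text
pics
0.0 [0.15973454 0.57779141 0.23025699] [-3.13979070e+00 -1.26358846e-04  2.87180944e+00] 0.08578914209394486 0.0187
top {'camera_matrix': array([[397.96869306,   0.        , 260.26471764],
       [  0.        , 397.96869306, 196.16238801],
       [  0.        ,   0.        ,   1.        ]]), 'k1': -0.011545184612902553, 'R': array([[ 0.02300571, -0.99972999,  0.00327007],
       [-0.982389  , -0.0232131 , -0.18539956],
       [ 0.18542541,  0.00105277, -0.98265778]]), 't': array([-0.01309805,  0.43037267,  1.09249891])}
side {'camera_matrix': array([[420.69987229,   0.        , 260.59271984],
       [  0.        , 420.69987229, 189.29145134],
       [  0.        ,   0.        ,   1.        ]]), 'k1': -0.13415817754881512, 'R': array([[ 0.77972267, -0.62602634, -0.0111164 ],
       [-0.53256844, -0.65377469, -0.53754024],
       [ 0.32924673,  0.42505255, -0.84316482]]), 't': array([-0.33908628,  0.25067579,  1.08591867])}
wrist {'camera_matrix': array([[328.45477233,   0.        , 252.51635141],
       [  0.        , 328.45477233, 192.07061334],
       [  0.        ,   0.        ,   1.        ]]), 'k1': -0.08462685853912523, 'tool_from_camera': array([[-1.74905219e-04, -9.53119396e-01, -3.02594424e-01,
         7.70227200e-02],
       [ 9.99999882e-01, -3.03930028e-04,  3.79307736e-04,
        -1.09103602e-03],
       [-4.53493092e-04, -3.02594322e-01,  9.53119337e-01,
        -1.42128951e-01],
       [ 0.00000000e+00,  0.00000000e+00,  0.00000000e+00,
         1.00000000e+00]])}
```

View pics/top0.png

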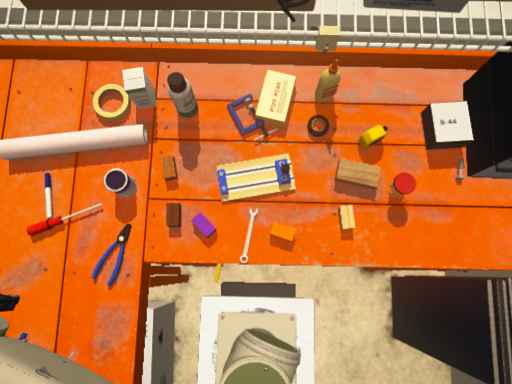

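View pics/side0.png

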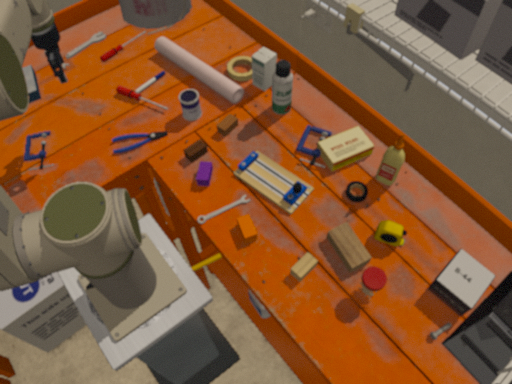

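Top view: the jig is at (256,177), with its fence on the left and knob at (285,168). The strips are dark (174,215), brown (169,168) and light (347,217). The offcut is at (358,173), the tin at (117,181) and the jar at (404,183). The purple and orange pieces are look-alikes. Next I'll measure by height mask.

```bash
cat > h.py <<'E'
import cv2,numpy as np
from station import ctrl
from scipy.spatial.transform import Rotation as Rn
def cam(n,s=None):
    c=ctrl.calibration(n)
    if n!="wrist": return c,c["R"].T,-c["R"].T@c["t"]
    s=s or ctrl.observe(); T=c["tool_from_camera"]; R=Rn.from_euler("xyz",s["tcp_rot"]).as_matrix()
    return c,R@T[:3,:3],R@T[:3,3]+s["ee_pos"]
def rays(n,uv,C):
    K=C[0]["camera_matrix"]; k=C[0]["k1"]
    p=cv2.undistortPoints(np.float64(uv).reshape(-1,1,2),K,np.array([k,0,0,0.])).reshape(-1,2)
    return np.c_[p,np.ones(len(p))]@C[1].T
def plane(n,uv,z,C):
    d=rays(n,uv,C); return C[2]+d*((z-C[2][2])/d[:,2])[:,None]
def cloud(n,d,C):
    v,u=np.mgrid[:384,:512]; r=rays(n,np.c_[u.ravel(),v.ravel()],C)
    return (C[2]+r*d.reshape(-1,1)).reshape(384,512,3)
def shot(n):
    s=ctrl.observe();C=cam(n,s);p,d=ctrl.get_image(n);return p,d,C,s
def rect(pts):
    (c,(a,b),g)=cv2.minAreaRect(np.float32(pts)*1000)
    if a<b:a,b,g=b,a,g+90
    return np.round(np.array(c),1),round(a,1),round(b,1),round((g+90)%180-90,1)  # long axis angle in world
def blob(m,seed):
    n,l,st,ce=cv2.connectedComponentsWithStats(m.astype(np.uint8),connectivity=4)
    k=l[seed[1],seed[0]]
    if k==0:
        v,u=np.nonzero(l);i=np.argmin((u-seed[0])**2+(v-seed[1])**2);k=l[v[i],u[i]]
    return l==k
E
python3 - <<'E'
from h import *
f=np.load("pics/top0.npz");p,d=f["p"],f["d"];C=cam("top");X=cloud("top",d,C);Z=X[...,2]
print("bench z",np.median(Z[225:240,300:330]))
for n,s,lo,hi in [("dark",(174,215),.02,.05),("light",(347,217),.02,.05),("brown",(169,168),.02,.05),("block",(358,173),.025,.05),("tin",(117,181),.06,.12),("jar",(404,183),.07,.12),("base",(256,178),.006,.02),("fence",(222,180),.024,.036),("knob",(285,168),.055,.08)]:
    m=blob((Z>lo)&(Z<hi),s);q=X[m];print(n,m.sum(),rect(q[:,:2]),"z",np.round(np.median(q[:,2]),4))
cv2.imwrite("pics/topc.png",cv2.resize(p[140:210,205:310,::-1],None,fx=7,fy=7,interpolation=cv2.INTER_CUBIC))
E
```

```text
bench z 4.856394627328342e-05
dark 329 (array([373.8, 245.6]), 66.0, 36.6, 2.8) z 0.034
light 317 (array([ 378.1, -251. ]), 66.1, 36.9, 6.3) z 0.0345
brown 301 (array([512.2, 266.5]), 66.5, 36.5, 11.9) z 0.0343
block 916 (array([ 507.3, -285.4]), 121.5, 63.8, 79.2) z 0.0387
tin 491 (array([458.1, 396.9]), 64.5, 63.5, -83.9) z 0.0831
jar 381 (array([ 466.6, -398.4]), 58.1, 57.7, -89.4) z 0.0917
base 2214 (array([492.5,  12.2]), 220.1, 111.0, -78.8) z 0.0127
fence 185 (array([473.2, 107.4]), 72.3, 21.9, 11.3) z 0.0306
knob 57 (array([508.7, -72.3]), 22.5, 20.0, 1.3) z 0.0678
```

View pics/topc.png

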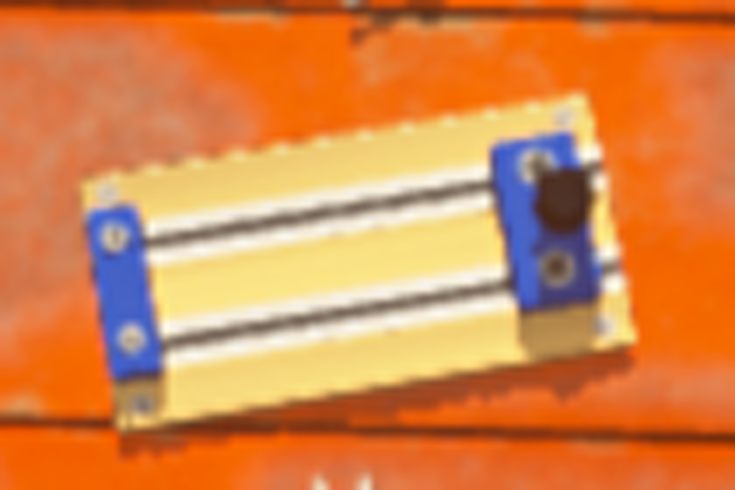

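```bash
cat >> h.py <<'E'
JO=np.array([.4925,.0122]);JY=np.radians(11.2)
def jig(x,y): return JO+np.array([[np.cos(JY),-np.sin(JY)],[np.sin(JY),np.cos(JY)]])@[x,y]
def go(tag,x,y,z,yawdeg):
    s=ctrl.observe();R=Rn.from_euler("xyz",s["tcp_rot"]).as_matrix()
    t=R.T@(np.array([x,y,z])-s["ee_pos"]);a=np.degrees(s["tcp_rot"][2])-yawdeg;a=(a+90)%180-90
    print(tag,"world",np.round([x,y,z],4),"shift",np.round(t,4),"turn",round(a,1))
E
python3 - <<'E'
from h import *
go("dark",.3738,.2456,.10,92.8);go("dark grasp",.3738,.2456,-.003,92.8)
E
```

```text
dark world [0.3738 0.2456 0.1   ] shift [-0.2949 -0.263   0.1308] turn 71.7
dark grasp world [ 0.3738  0.2456 -0.003 ] shift [-0.2949 -0.2629  0.2338] turn 71.7
```

```bash
python3 -m inch '[[[1,-0.15,-0.13,0.03,30],[1,-0.2949,-0.263,0.06,71.7],[1,-0.2949,-0.263,0.06,71.7],[1,-0.2949,-0.263,0.06,71.7],[1,-0.2949,-0.263,0.06,71.7],[1,-0.2949,-0.263,0.08,71.7],[1,-0.2949,-0.263,0.08,71.7],[1,-0.2949,-0.263,0.08,71.7],[1,-0.2949,-0.263,0.08,71.7],[1,-0.2949,-0.263,0.08,71.7],[1,-0.2949,-0.263,0.08,71.7]]]' 60
python3 - <<'E'
from h import *
p,d,C,s=shot("wrist");cv2.imwrite("pics/w1.png",p[...,::-1]);X=cloud("wrist",d,C)
i=np.argmin(np.linalg.norm(X[...,:2]-[.3738,.2456],axis=2)+(X[...,2]<.02)*1);v,u=divmod(i,512)
m=blob((X[...,2]>.02)&(X[...,2]<.045)&(d>0),(u,v));print(u,v,m.sum(),rect(X[m][:,:2]),np.median(X[m][:,2]))
go("grasp",.3738,.2456,-.003,92.8)
E
```

```text
time: 1.52
ee_pos: [0.3738, 0.2471, 0.1517]
tcp_rot: [3.141, -0.0, 1.623]
wrist_force: [0.7, -0.2, 0.4]
opening: 0.0856
grip_force: 0.0
252 187 3530 (array([376.2, 246.9]), 66.2, 36.3, 2.7) 0.03352583048831456
grasp world [ 0.3738  0.2456 -0.003 ] shift [-0.0014 -0.0002  0.1546] turn 0.1
```

View pics/w1.png

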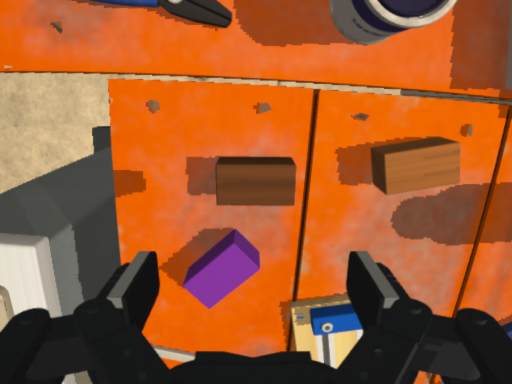

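```bash
python3 -m inch '[[[1,-0.001,-0.001,0.06,0],[1,-0.001,-0.001,0.11,0],[1,-0.001,-0.001,0.14,0],[1,-0.001,-0.001,0.154,0],[1,-0.001,-0.001,0.154,0],[0.6,-0.001,-0.001,0.154,0],[0.6,-0.001,-0.001,0.154,0],[0.6,-0.001,-0.001,0.154,0],[0.6,-0.001,-0.001,0.154,0],[0.6,-0.001,-0.001,0.154,0]]]' 60
```

```text
time: 2.82
ee_pos: [0.3748, 0.2461, -0.0007]
tcp_rot: [3.138, -0.002, 1.62]
wrist_force: [-0.8, 1.1, 7.2]
opening: 0.065
grip_force: 67.0
```

```bash
python3 -m inch '[[[0.6,0,0,-0.04,0],[0.6,0,0,-0.09,0],[0.6,0,0,-0.09,0],[0.6,0,0,-0.09,0]]]'
python3 - <<'E'
from h import *
x,y=jig(0,66.5e-3);go("place",x,y,.013,101.2)
E
```

```text
time: 3.32
ee_pos: [0.3733, 0.2453, 0.0877]
tcp_rot: [3.14, -0.001, 1.62]
wrist_force: [-0.7, 0.2, -0.3]
opening: 0.0652
grip_force: 66.9
place world [0.4796 0.0774 0.013 ] shift [-0.1729  0.0977  0.0747] turn -8.4
```

```bash
python3 -m inch '[[[0.6,-0.0865,0.049,-0.04,-4],[0.6,-0.1729,0.0977,-0.05,-8.4],[0.6,-0.1729,0.0977,-0.05,-8.4],[0.6,-0.1729,0.0977,-0.05,-8.4],[0.6,-0.1729,0.0977,-0.05,-8.4],[0.6,-0.1729,0.0977,-0.05,-8.4],[0.6,-0.1729,0.0977,-0.05,-8.4],[0.6,-0.1729,0.0977,-0.05,-8.4]]]'
python3 - <<'E'
from h import *
p,d,C,s=shot("wrist");cv2.imwrite("pics/w2.png",p[...,::-1]);X=cloud("wrist",d,C);Z=X[...,2]
hs=cv2.cvtColor(p,cv2.COLOR_RGB2HSV)
blue=(hs[...,0]>100)&(hs[...,0]<130)&(hs[...,1]>110)
for n,xy in(("fence",jig(0,.097)),("jaw",jig(0,-.08))):
    m=(np.linalg.norm(X[...,:2]-xy,axis=2)<.05)&(d>0)&(Z>.024)&(Z<.036)
    if m.sum()>20:print(n,m.sum(),rect(X[m][:,:2]),"exp",xy)
p,d,C,s=shot("top");X=cloud("top",d,C);Z=X[...,2]
x,y=jig(0,66.5e-3);go("place",x,y,.013,101.2)
q=s["ee_pos"];m=(np.linalg.norm(X[...,:2]-q[:2],axis=2)<.06)&(Z>q[2]+.01)&(Z<q[2]+.06);
E
```

```text
time: 4.32
ee_pos: [0.4787, 0.0783, 0.137]
tcp_rot: [-3.141, -0.0, 1.769]
wrist_force: [0.3, -1.5, -1.1]
opening: 0.0653
grip_force: 66.7
fence 2684 (array([476.2, 109. ]), 72.4, 21.9, 11.2) exp [0.47365927 0.10735265]
jaw 1426 (array([511.6, -69.6]), 71.4, 28.1, 11.5) exp [ 0.50803875 -0.06627641]
place world [0.4796 0.0774 0.013 ] shift [-0.0006  0.0005  0.1243] turn 0.1
```

View pics/w2.png

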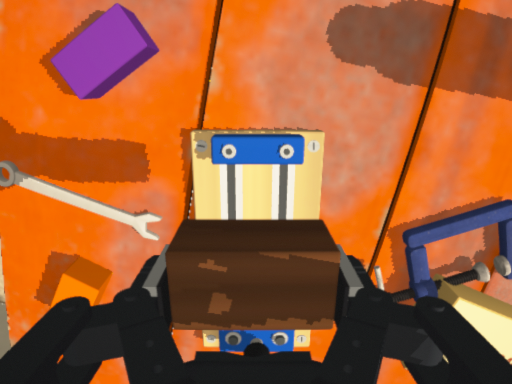

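Run:
```python
from h import *
p,d,C,s=shot("wrist");X=cloud("wrist",d,C);R=Rn.from_euler("xyz",s["tcp_rot"]).as_matrix()
T=(X-s["ee_pos"])@R   # tool coords
hs=cv2.cvtColor(p,cv2.COLOR_RGB2HSV)
m=(d>0)&(abs(T[...,0])<.06)&(abs(T[...,1])<.036)&(T[...,2]>-.06)&(T[...,2]<.01)&(p[...,0]>45)&(p[...,0]<200)
m&=np.arange(384)[:,None]>215; m[335:]=0
m=blob(m,(252,280))
q=T[m];print(m.sum(),np.median(q[:,2]),np.percentile(q[:,2],[2,98]))
t=q[abs(q[:,2]-np.median(q[:,2]))<.004];print(rect(t[:,:2]),t.min(0),t.max(0))
b=T[(d>0)&(X[...,2]>.024)&(X[...,2]<.036)&(hs[...,0]>100)&(hs[...,0]<130)&(np.linalg.norm(X[...,:2]-jig(0,.097),axis=2)<.06)]
print("fence tool",rect(b[:,:2]))
```

```text
18511 -0.03388816025192468 [-0.03543865 -0.00515781]
(array([1.1, 0. ]), 71.9, 37.3, 90.0) [-0.01750991 -0.03593053 -0.0378849 ] [ 0.019835   0.0359841 -0.0299074]
fence tool (array([31.2,  3.5]), 71.6, 21.5, -89.9)
```

```bash
python3 -m inch '[[[0.6,-0.0015,0.002,0.05,0],[0.6,-0.0015,0.002,0.09,0],[0.6,-0.0015,0.002,0.115,0],[0.6,-0.0015,0.002,0.115,0],[0.6,-0.0015,0.002,0.115,0]]]'
cat >> h.py <<'E'
def held(name="w"):
    p,d,C,s=shot("wrist");X=cloud("wrist",d,C);R=Rn.from_euler("xyz",s["tcp_rot"]).as_matrix()
    return p,d,X,(X-s["ee_pos"])@R
E
python3 - <<'E'
from h import *
p,d,X,T=held();cv2.imwrite("pics/w3.png",p[...,::-1])
hs=cv2.cvtColor(p,cv2.COLOR_RGB2HSV)
b=(d>0)&(X[...,2]>.02)&(X[...,2]<.036)&(hs[...,0]>100)&(hs[...,0]<130)&(hs[...,1]>110)&(T[...,0]>.01)
print("fence tool",b.sum(),rect(T[b][:,:2]),T[b].min(0),T[b].max(0))
E
```

```text
time: 5.1
ee_pos: [0.4824, 0.0764, 0.0235]
tcp_rot: [3.14, 0.0, 1.767]
wrist_force: [0.8, -0.8, -0.3]
opening: 0.065
grip_force: 66.8
fence tool 7098 (array([33.2,  0.2]), 70.9, 22.3, 90.0) [ 0.02208444 -0.03530287 -0.00863002] [0.04437191 0.03563362 0.00356065]
```

View pics/w3.png

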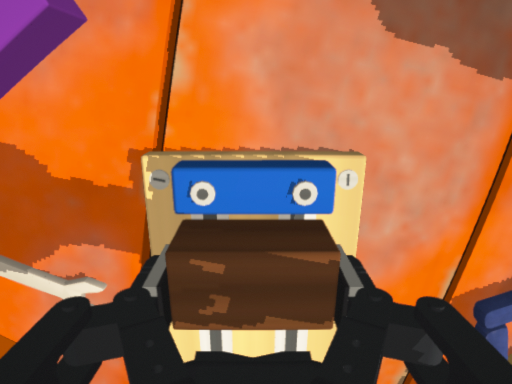

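```bash
sed -i 's/^JO=.*;JY/JO=np.array([.4949,.0138]);JY/' h.py; python3 -m inch '[[[0.6,0.0015,0,0.006,0],[0.6,0.0015,0,0.0105,0],[0.6,0.0015,0,0.0105,0],[1,0.0015,0,0.0105,0],[1,0.0015,0,0.0105,0],[1,0.0015,0,0.0105,0],[1,0.0015,0,-0.04,0],[1,0.0015,0,-0.1,0],[1,0.0015,0,-0.1,0],[1,0.0015,0,-0.1,0]]]'
python3 - <<'E'
from h import *
go("light",.3805,-.2495,.10,96.3)
p,d,X,T=held();cv2.imwrite("pics/w4.png",p[...,::-1]);Z=X[...,2]
m=(d>0)&(np.linalg.norm(X[...,:2]-jig(0,.0665),axis=2)<.045)&(Z>.04)&(Z<.055);print("dark",m.sum(),rect(X[m][:,:2]),jig(0,.0665))
m=(d>0)&(np.linalg.norm(X[...,:2]-jig(0,.097),axis=2)<.05)&(Z>.025)&(Z<.034);print("fence",m.sum(),rect(X[m][:,:2]),jig(0,.097))
E
```

```text
time: 6.4
ee_pos: [0.4812, 0.0777, 0.1223]
tcp_rot: [3.141, 0.0, 1.767]
wrist_force: [-0.5, -0.1, -0.7]
opening: 0.0856
grip_force: 0.0
light world [ 0.3805 -0.2495  0.1   ] shift [-0.3013 -0.1626  0.0222] turn 4.9
dark 4604 (array([480.8,  78.5]), 66.4, 36.1, 11.2) [0.48198342 0.07903352]
fence 3229 (array([476.5, 107.6]), 72.2, 24.6, 11.3) [0.47605927 0.10895265]
```

```bash
python3 -m inch '[[[1,-0.06,-0.032,-0.02,0],[1,-0.12,-0.065,-0.02,2],[1,-0.18,-0.1,-0.02,4],[1,-0.24,-0.13,-0.02,4.9],[1,-0.3013,-0.1626,-0.02,4.9],[1,-0.3013,-0.1626,-0.02,4.9],[1,-0.3013,-0.1626,-0.02,4.9],[1,-0.3013,-0.1626,-0.02,4.9],[1,-0.3013,-0.1626,-0.02,4.9],[1,-0.3013,-0.1626,-0.02,4.9]]]'
cat >> h.py <<'E'
def topblob(n,xy,lo,hi,r=.05,C0=None):
    p,d,C,s=shot(n);X=cloud(n,d,C);D=np.linalg.norm(X[...,:2]-xy,axis=2)
    ok=(d>0)&(X[...,2]>lo)&(X[...,2]<hi)
    v,u=divmod(np.argmin(D+1*~ok),512);m=blob(ok,(u,v));q=X[m];return m.sum(),rect(q[:,:2]),np.median(q[:,2])
E
python3 - <<'E'
from h import *
r=topblob("wrist",[.3805,-.2495],.02,.045);print(r)
g=r[1];go("grasp",*g[0]/1000,0.0,90+g[3])
n="top"
for t,y in (("dark",.0665),):
    print(t,topblob("top",jig(0,y)-[.0024,.0015],.038,.055))
print("fence",topblob("top",jig(0,.097)-[.0024,.0015],.024,.036))
print("base",topblob("top",jig(0,.0)-[.0024,.0015],.006,.02))
E
```

```text
time: 7.7
ee_pos: [0.3808, -0.2486, 0.1421]
tcp_rot: [-3.141, -0.0, 1.683]
wrist_force: [0.0, 0.0, -0.0]
opening: 0.0857
grip_force: 0.0
(np.int64(3795), (array([ 380.5, -250.3]), 66.0, 36.4, 6.1), np.float64(0.03352728011726708))
grasp world [ 0.3805 -0.2503  0.    ] shift [-0.0015 -0.0004  0.1422] turn 0.3
dark (np.int64(289), (array([478.2,  76.9]), 66.1, 35.7, 11.5), np.float64(0.04656777060263817))
fence (np.int64(185), (array([473.7, 106.7]), 73.2, 26.6, 15.3), np.float64(0.030448893132808186))
base (np.int64(1901), (array([492.8,  12.4]), 219.5, 111.2, -78.7), np.float64(0.012637231299639007))
```

```bash
python3 -m inch '[[[1,-0.0015,-0.0004,0.06,0.3],[1,-0.0015,-0.0004,0.11,0.3],[1,-0.0015,-0.0004,0.142,0.3],[1,-0.0015,-0.0004,0.142,0.3],[1,-0.0015,-0.0004,0.142,0.3],[0.6,-0.0015,-0.0004,0.142,0.3],[0.6,-0.0015,-0.0004,0.142,0.3],[0.6,-0.0015,-0.0004,0.142,0.3],[0.6,-0.0015,-0.0004,0.142,0.3],[0.6,-0.0015,-0.0004,0.1,0.3],[0.6,-0.0015,-0.0004,0.03,0.3],[0.6,-0.0015,-0.0004,0.0,0.3],[0.6,-0.0015,-0.0004,0.0,0.3],[0.6,-0.0015,-0.0004,0.0,0.3]]]' 60
python3 - <<'E'
from h import *
go("place",*jig(0,.029),.013,101.2)
E
```

```text
time: 9.65
ee_pos: [0.3802, -0.251, 0.1424]
tcp_rot: [3.141, 0.001, 1.676]
wrist_force: [-0.4, 0.6, -1.4]
opening: 0.0649
grip_force: 66.8
place world [0.4893 0.0422 0.013 ] shift [0.2802 0.1393 0.1293] turn -5.2
```

```bash
python3 -m inch '[[[0.6,0.055,0.028,0,-1],[0.6,0.11,0.055,0,-2],[0.6,0.165,0.083,0,-4],[0.6,0.22,0.11,0,-5.2],[0.6,0.2792,0.1393,0,-5.2],[0.6,0.2792,0.1393,0,-5.2],[0.6,0.2792,0.1393,0,-5.2],[0.6,0.2792,0.1393,0,-5.2],[0.6,0.2792,0.1393,0.04,-5.2],[0.6,0.2792,0.1393,0.07,-5.2],[0.6,0.2792,0.1393,0.085,-5.2],[0.6,0.2792,0.1393,0.085,-5.2],[0.6,0.2792,0.1393,0.085,-5.2],[0.6,0.2792,0.1393,0.085,-5.2],[0.6,0.2792,0.1393,0.085,-5.2],[0.6,0.2792,0.1393,0.085,-5.2]]]'
python3 - <<'E'
from h import *
p,d,X,T=held();cv2.imwrite("pics/w5.png",p[...,::-1]);Z=X[...,2]
hs=cv2.cvtColor(p,cv2.COLOR_RGB2HSV)
m=(d>0)&(np.linalg.norm(X[...,:2]-jig(0,.067),axis=2)<.045)&(Z>.04)&(Z<.055)&(T[...,0]>.02);print("dark tool",m.sum(),rect(T[m][:,:2]))
b=(d>0)&(Z>.02)&(Z<.036)&(hs[...,0]>100)&(hs[...,0]<130)&(hs[...,1]>110)&(T[...,0]>.03)
print("fence tool",b.sum(),rect(T[b][:,:2]))
go("place",*jig(0,.029),.013,101.2)
E
```

```text
time: 11.65
ee_pos: [0.4896, 0.0414, 0.0577]
tcp_rot: [3.141, 0.0, 1.767]
wrist_force: [0.5, 0.0, -0.7]
opening: 0.065
grip_force: 66.8
dark tool 9890 (array([38.2, -1.5]), 66.6, 36.3, -90.0)
fence tool 5206 (array([68.9, -0.1]), 71.4, 21.5, -89.9)
place world [0.4893 0.0422 0.013 ] shift [ 0.0009 -0.0001  0.0445] turn 0.0
```

View pics/w5.png

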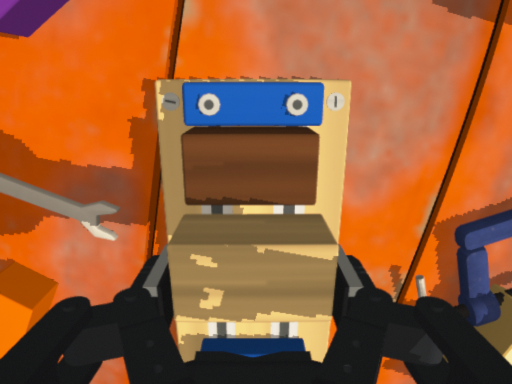

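```bash
python3 -m inch '[[[0.6,0,0,0.03,0],[0.6,0,0,0.0445,0],[0.6,0,0,0.0445,0],[0.6,0,0,0.0445,0],[1,0,0,0.0445,0],[1,0,0,0.0445,0],[1,0,0,0.0445,0],[1,0,0,0.0,0],[1,0,0,-0.01,0],[1,0.038,0,-0.01,0],[1,0.038,0,-0.01,0],[1,0.038,0,0.02,0],[1,0.038,0,0.0425,0],[1,0.038,0,0.0425,0],[1,0.038,0,0.0425,0],[0.6,0.038,0,0.0425,0],[0.6,0.038,0,0.0425,0],[0.6,0.038,0,0.0425,0],[0.6,0.038,0,0.0425,0]]]' 25
python3 -m inch '[[[1,0,0,0,0],[1,0,0,0,0],[1,0,0,0,0],[1,0,0,-0.05,0],[1,0,0,-0.11,0],[1,0,0,-0.13,0],[1,0,0,-0.13,0],[1,0,0,-0.13,0]]]'
python3 - <<'E'
from h import *
p,d,X,T=held();Z=X[...,2]
for n,y in(("dark",.0665),("light",.029)):
    m=(d>0)&(np.linalg.norm(X[...,:2]-jig(0,y),axis=2)<.045)&(Z>.04)&(Z<.055)
    hs=cv2.cvtColor(p,cv2.COLOR_RGB2HSV)[...,2]; m&=(hs<125) if n=="dark" else (hs>=125)
    print(n,m.sum(),rect(X[m][:,:2]),jig(0,y))
go("brown",.5146,.268,.10,101.9)
E
```

```text
time: 14.08
ee_pos: [0.4831, 0.0785, 0.0161]
tcp_rot: [3.139, 0.001, 1.767]
wrist_force: [-1.2, -0.6, 6.1]
opening: 0.0653
grip_force: 28.6
time: 15.08
ee_pos: [0.481, 0.0785, 0.1431]
tcp_rot: [-3.139, -0.0, 1.767]
wrist_force: [-0.1, 0.4, -0.7]
opening: 0.0855
grip_force: 0.0
dark 3855 (array([482.1,  78.4]), 66.1, 37.4, 11.2) [0.48198342 0.07903352]
light 3363 (array([488.2,  47.9]), 67.7, 45.4, 12.5) [0.4892672 0.0422477]
brown world [0.5146 0.268  0.1   ] shift [0.1792 0.0704 0.0426] turn -0.7
```

```bash
python3 -m inch '[[[1,0.06,0.023,0,0],[1,0.12,0.047,0,0],[1,0.1792,0.0704,0,-0.7],[1,0.1792,0.0704,0,-0.7],[1,0.1792,0.0704,0,-0.7],[1,0.1792,0.0704,0,-0.7],[1,0.1792,0.0704,0,-0.7]]]'
python3 - <<'E'
from h import *
r=topblob("wrist",[.5146,.268],.02,.045);print(r)
g=r[1];go("grasp",*g[0]/1000,0.001,90+g[3])
E
```

```text
time: 16.0
ee_pos: [0.5161, 0.2667, 0.1447]
tcp_rot: [-3.141, 0.0, 1.778]
wrist_force: [-0.2, -0.4, -0.0]
opening: 0.085
grip_force: 0.0
(np.int64(3730), (array([515.1, 268.6]), 66.2, 36.3, 12.9), np.float64(0.033523990299823114))
grasp world [0.5151 0.2686 0.001 ] shift [ 0.0019 -0.0008  0.144 ] turn -1.1
```

```bash
python3 -m inch '[[[1,0.0019,-0.0008,0.06,-0.7],[1,0.0019,-0.0008,0.11,-0.7],[1,0.0019,-0.0008,0.144,-0.7],[1,0.0019,-0.0008,0.144,-0.7],[1,0.0019,-0.0008,0.144,-0.7],[0.6,0.0019,-0.0008,0.144,-0.7],[0.6,0.0019,-0.0008,0.144,-0.7],[0.6,0.0019,-0.0008,0.144,-0.7],[0.6,0.0019,-0.0008,0.144,-0.7],[0.6,0.0019,-0.0008,0.1,-0.7],[0.6,0.0019,-0.0008,0.03,-0.7],[0.6,0.0019,-0.0008,0.0,-0.7],[0.6,0.0019,-0.0008,0.0,-0.7],[0.6,0.0019,-0.0008,0.0,-0.7]]]' 60
python3 - <<'E'
from h import *
go("place",*jig(0,-.010),.013,101.2)
E
```

```text
time: 17.8
ee_pos: [0.5148, 0.2697, 0.1448]
tcp_rot: [3.141, -0.0, 1.791]
wrist_force: [-0.6, -0.7, -0.1]
opening: 0.0647
grip_force: 66.9
place world [0.4968 0.004  0.013 ] shift [-0.2553 -0.0757  0.1318] turn 1.4
```

```bash
python3 -m inch '[[[0.6,-0.06,-0.018,0,0.5],[0.6,-0.12,-0.036,0,1.4],[0.6,-0.18,-0.055,0,1.4],[0.6,-0.2553,-0.0757,0,1.4],[0.6,-0.2553,-0.0757,0,1.4],[0.6,-0.2553,-0.0757,0,1.4],[0.6,-0.2553,-0.0757,0,1.4],[0.6,-0.2553,-0.0757,0,1.4],[0.6,-0.2553,-0.0757,0.05,1.4],[0.6,-0.2553,-0.0757,0.087,1.4],[0.6,-0.2553,-0.0757,0.087,1.4],[0.6,-0.2553,-0.0757,0.087,1.4],[0.6,-0.2553,-0.0757,0.087,1.4],[0.6,-0.2553,-0.0757,0.087,1.4],[0.6,-0.2553,-0.0757,0.087,1.4]]]'
python3 - <<'E'
from h import *
p,d,X,T=held();cv2.imwrite("pics/w6.png",p[...,::-1]);Z=X[...,2]
hs=cv2.cvtColor(p,cv2.COLOR_RGB2HSV)
m=(d>0)&(Z>.04)&(Z<.055)&(T[...,0]>.022)&(abs(T[...,1])<.045)&(T[...,0]<.12);v=hs[...,2]
for n,k in(("dark",m&(v<110)),("light",m&(v>=110))):
    print(n,k.sum(),rect(T[blob(k,tuple(int(a.mean()) for a in np.nonzero(k))[::-1])][:,:2]))
b=(d>0)&(Z>.02)&(Z<.036)&(hs[...,0]>100)&(hs[...,0]<130)&(hs[...,1]>110)&(T[...,0]>.05)
print("fence tool",b.sum(),rect(T[b][:,:2]))
go("place",*jig(0,-.010),.013,101.2)
E
```

```text
time: 19.68
ee_pos: [0.4975, 0.004, 0.0586]
tcp_rot: [3.14, 0.0, 1.767]
wrist_force: [-0.5, 0.8, -0.8]
opening: 0.0647
grip_force: 66.8
dark 3442 (array([76.6, -0.2]), 65.3, 35.8, -90.0)
light 17911 (array([40.4, -1.1]), 66.6, 36.7, -89.6)
fence tool 5863 (array([107.3,  -0.5]), 71.4, 21.9, 90.0)
place world [0.4968 0.004  0.013 ] shift [ 0.0001 -0.0004  0.0453] turn 0.0
```

View pics/w6.png

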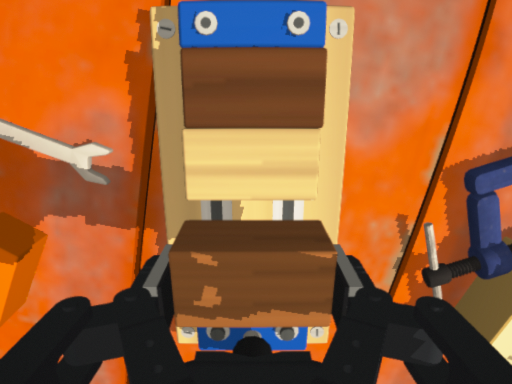

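```bash
python3 -m inch '[[[0.6,0,-0.0003,0.03,0],[0.6,0,-0.0003,0.045,0],[0.6,0,-0.0003,0.045,0],[0.6,0,-0.0003,0.045,0],[1,0,-0.0003,0.045,0],[1,0,-0.0003,0.045,0],[1,0,-0.0003,0.045,0],[1,0,-0.0003,0.0,0],[1,0,-0.0003,-0.01,0],[1,0.0395,-0.0003,-0.01,0],[1,0.0395,-0.0003,-0.01,0],[1,0.0395,-0.0003,0.02,0],[1,0.0395,-0.0003,0.0435,0],[1,0.0395,-0.0003,0.0435,0],[1,0.0395,-0.0003,0.0435,0],[0.6,0.0395,-0.0003,0.0435,0],[0.6,0.0395,-0.0003,0.0435,0],[0.6,0.0395,-0.0003,0.0435,0],[0.6,0.0395,-0.0003,0.0435,0]]]' 25
python3 -m inch '[[[1,0,0,0,0],[1,0,0,0,0],[1,0,0,0,0],[1,-0.01,0,-0.05,0],[1,-0.06,0,-0.11,0],[1,-0.09,0,-0.11,0],[1,-0.12,0,-0.11,0],[1,-0.12,0,-0.11,0],[1,-0.12,0,-0.11,0],[1,-0.12,0,-0.11,0]]]'
cat > chk.py <<'E'
from h import *
p,d,X,T=held();cv2.imwrite("pics/chk.png",p[...,::-1]);Z=X[...,2];v=cv2.cvtColor(p,cv2.COLOR_RGB2HSV)
A=Rn.from_euler("z",-JY).as_matrix();J=(X-np.r_[JO,0])@A.T*1000
top=(d>0)&(Z>.04)&(Z<.052)&(abs(J[...,0])<45)
V=v[...,2];names=[("dark",top&(J[...,1]>45)&(V<135)),("light",top&(V>=135)&(v[...,1]<140)),("brown",top&(J[...,1]<14)&(J[...,1]>-32))]
for n,k in names:
    k=cv2.morphologyEx(k.astype(np.uint8),cv2.MORPH_OPEN,np.ones((3,3)))
    print(n,k.sum(),rect(J[k>0][:,:2]/1000) if k.sum() else None)
b=(d>0)&(Z>.024)&(Z<.034)&(v[...,0]>100)&(v[...,0]<130)&(v[...,1]>110)
for n,k in(("fence",b&(J[...,1]>75)),("jaw",b&(J[...,1]<0)&(abs(J[...,0])<45))):
    print(n,rect(J[k][:,:2]/1000),"y max",np.round(np.percentile(J[k][:,1],[1,99]),1))
k=(Z>.058)&(Z<.075)&(J[...,1]<-20)&(J[...,1]>-110)&(abs(J[...,0])<30)&(d>0)
print("knob",k.sum(),rect(J[k][:,:2]/1000))
E
python3 chk.py
```

```text
time: 22.1
ee_pos: [0.4901, 0.0426, 0.0156]
tcp_rot: [3.139, 0.001, 1.767]
wrist_force: [-0.4, -0.4, 6.6]
opening: 0.0654
grip_force: 28.7
time: 23.35
ee_pos: [0.5119, -0.0739, 0.1238]
tcp_rot: [-3.141, -0.001, 1.768]
wrist_force: [0.1, 0.4, 0.2]
opening: 0.085
grip_force: 0.0
dark 0 None
light 5059 (array([ 0.9, 26.4]), 66.3, 28.0, -0.0)
brown 6130 (array([-0.1, -7.7]), 66.5, 43.3, 0.0)Traceback (most recent call last):
  File "chk.py", line 11, in <module>
    print(n,rect(J[k][:,:2]/1000),"y max",np.round(np.percentile(J[k][:,1],[1,99]),1))
                                                   ~~~~~~~~~~~~~^^^^^^^^^^^^^^^^^^
    return _quantile_unchecked(
        a, q, axis, out, overwrite_input, method, keepdims, weights)
    return _ureduce(a,
                    func=_quantile_ureduce_func,
    ...<5 lines>...
                    overwrite_input=overwrite_input,
                    method=method)
    r = func(a, **kwargs)
    result = _quantile(arr,
                       quantiles=q,
    ...<2 lines>...
                       out=out,
                       weights=wgt)
    slices_having_nans = np.isnan(arr[-1, ...])
                                  ~~~^^^^^^^^^
IndexError: index -1 is out of bounds for axis 0 with size 0
```

View pics/chk.png

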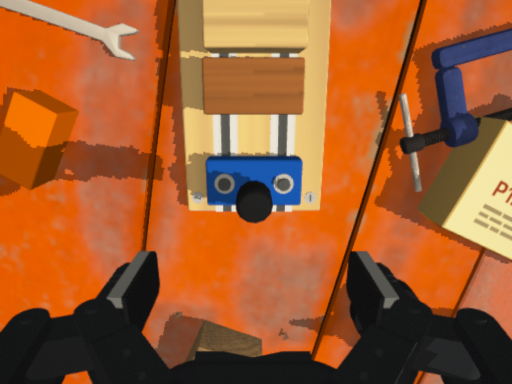

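```bash
cat > tchk.py <<'E'
from h import *
p,d,C,s=shot("top");np.savez("pics/t.npz",p=p,d=d);X=cloud("top",d,C)
JT=np.array([.4926,.0123]);A=Rn.from_euler("z",-JY).as_matrix();J=(X-np.r_[JT,0])@A.T*1000;Z=X[...,2]
V=cv2.cvtColor(p,cv2.COLOR_RGB2HSV)[...,2]
top=(Z>.04)&(Z<.052)&(abs(J[...,0])<45)
for lo in range(-40,88,6):
    k=top&(J[...,1]>lo)&(J[...,1]<lo+6)
    if k.sum()>10: print(lo,k.sum(),np.round([J[k][:,0].min(),J[k][:,0].max(),(J[k][:,0].min()+J[k][:,0].max())/2],1),int(V[k].mean()))
k=(Z>.058)&(Z<.075)&(J[...,1]<-20)&(J[...,1]>-110)&(abs(J[...,0])<30)
print("knob",k.sum(),J[k].mean(0))
E
python3 tchk.py
python3 - <<'E'
from h import *
go("knob",*jig(0,-.086),.046,101.2)
E
```

```text
-28 37 [-18.9  32.1   6.6] 191
-22 29 [-17.8  27.7   4.9] 180
-16 20 [-13.3  13.3  -0. ] 185
38 15 [ 8.6 31.6 20.1] 233
44 22 [ 1.2 32.3 16.7] 206
50 33 [-15.9  31.9   8. ] 129
56 40 [-27.1  32.4   2.7] 124
62 47 [-32.5  33.1   0.3] 116
68 48 [-32.9  31.2  -0.8] 112
74 48 [-32.8  32.6  -0.1] 126
80 38 [-32.3  32.5   0.1] 124
knob 39 [ -1.84139217 -82.58160569  67.33069393]
knob world [ 0.5116 -0.0706  0.046 ] shift [0.0035 0.0003 0.078 ] turn 0.1
```

```bash
python3 -m inch '[[[1,0.0035,0.0003,0.04,0],[1,0.0035,0.0003,0.082,0],[1,0.0035,0.0003,0.082,0],[1,0.0035,0.0003,0.082,0],[0.15,0.0035,0.0003,0.082,0],[0.15,0.0035,0.0003,0.082,0],[0.15,0.0035,0.0003,0.082,0],[0.15,0.0035,0.0003,0.082,0],[0.15,0.0035,0.0003,0.082,0],[0.15,0.0035,0.0003,0.082,0],[0.15,0.0035,0.0003,0.082,0]]]' 60
python3 - <<'E'
from h import *
s=ctrl.observe();A=Rn.from_euler("z",-JY).as_matrix();print(A@(s["ee_pos"]-np.r_[JO,0])*1000)
E
```

```text
time: 24.82
ee_pos: [0.5123, -0.0717, 0.0432]
tcp_rot: [3.141, 0.0, 1.767]
wrist_force: [-2.8, -0.2, 6.3]
opening: 0.0229
grip_force: 58.5
[  0.42647979 -87.20932334  43.16872356]
```

```bash
python3 -m inch '[[[0.15,0.008,0,0,0],[0.15,0.016,0,0,0],[0.15,0.024,0,0,0],[0.15,0.03,0,0,0],[0.15,0.034,0,0,0],[0.15,0.034,0,0,0],[0.15,0.034,0,0,0]]]'; python3 -m inch '[[[0.15,0.002,0,0,0],[0.15,0.004,0,0,0],[0.15,0.005,0,0,0],[0.15,0.005,0,0,0]]]';python3 -m inch '[[[0.15,0.0015,0,0,0],[0.15,0.0015,0,0,0]]]';python3 -m inch '[[[0.15,0.0015,0,0,0],[0.15,0.0015,0,0,0]]]'
```

```text
time: 25.7
ee_pos: [0.5056, -0.0381, 0.0431]
tcp_rot: [3.141, 0.0, 1.767]
wrist_force: [-2.1, 0.1, 7.1]
opening: 0.0229
grip_force: 59.2
time: 26.2
ee_pos: [0.5047, -0.0336, 0.0431]
tcp_rot: [3.141, 0.001, 1.767]
wrist_force: [-1.5, -3.2, 6.9]
opening: 0.0226
grip_force: 59.1
time: 26.45
ee_pos: [0.5044, -0.0323, 0.0431]
tcp_rot: [3.141, 0.001, 1.767]
wrist_force: [-3.2, -2.8, 6.0]
opening: 0.023
grip_force: 59.1
time: 26.7
ee_pos: [0.5043, -0.0315, 0.0432]
tcp_rot: [3.141, 0.002, 1.767]
wrist_force: [-1.5, -7.1, 4.7]
opening: 0.0229
grip_force: 59.0
```

```bash
for i in 1 2; do python3 -m inch '[[[0.15,0.001,0,0,0],[0.15,0.001,0,0,0]]]'|egrep 'ee_pos|wrist'; done
```

```text
ee_pos: [0.5043, -0.0314, 0.0432]
wrist_force: [-0.8, -11.5, 4.1]
ee_pos: [0.5043, -0.0314, 0.0433]
wrist_force: [-0.2, -17.0, 2.1]
```

```bash
python3 -m inch '[[[0.4,0,0,0,0],[1,0,0,0,0],[1,0,0,0,0],[1,0,0,-0.05,0],[1,0,0,-0.11,0],[1,0,0,-0.13,0],[1,0,0,-0.13,0],[1,0,0,-0.13,0]]]'
python3 - <<'E'
from h import *
go("block",.5097,-.2839,.16,79.2)
E
```

```text
time: 28.2
ee_pos: [0.5024, -0.028, 0.1706]
tcp_rot: [-3.139, -0.001, 1.767]
wrist_force: [0.0, 0.9, 0.2]
opening: 0.0855
grip_force: 0.0
block world [ 0.5097 -0.2839  0.16  ] shift [-0.2524 -0.0428  0.0105] turn 22.1
```

```bash
python3 -m inch '[[[1,-0.06,-0.01,0,4],[1,-0.12,-0.02,0,10],[1,-0.18,-0.03,0,18],[1,-0.2524,-0.0428,0,22.1],[1,-0.2524,-0.0428,0.01,22.1],[1,-0.2524,-0.0428,0.01,22.1],[1,-0.2524,-0.0428,0.01,22.1],[1,-0.2524,-0.0428,0.01,22.1],[1,-0.2524,-0.0428,0.01,22.1]]]'
python3 tchk.py
python3 - <<'E'
from h import *
r=topblob("wrist",[.5097,-.2839],.025,.05);print(r);g=r[1]
go("grasp",*g[0]/1000,0.004,g[3])
f=np.load("pics/t.npz");cv2.imwrite("pics/t2.png",cv2.resize(f["p"][140:210,205:310,::-1],None,fx=7,fy=7,interpolation=cv2.INTER_CUBIC))
E
```

```text
time: 29.32
ee_pos: [0.511, -0.2833, 0.1628]
tcp_rot: [3.141, 0.0, 1.383]
wrist_force: [0.1, -0.8, 0.0]
opening: 0.0853
grip_force: 0.0
-22 47 [-33.6  30.3  -1.7] 169
-16 47 [-33.4  32.4  -0.5] 180
-10 47 [-33.4  30.5  -1.4] 179
-4 47 [-33.1  31.5  -0.8] 184
2 49 [-33.2  32.3  -0.5] 180
8 47 [-33.   30.4  -1.3] 182
14 47 [-31.6  31.1  -0.2] 227
20 47 [-33.   32.6  -0.2] 238
26 49 [-32.6  33.7   0.6] 227
32 46 [-31.9  31.1  -0.4] 233
38 47 [-31.   31.9   0.4] 238
44 48 [-32.4  32.9   0.3] 225
50 46 [-31.5  30.8  -0.3] 135
56 45 [-32.2  32.4   0.1] 120
62 49 [-31.8  33.9   1. ] 117
68 47 [-31.7  31.6  -0. ] 112
74 48 [-31.8  33.1   0.7] 124
80 47 [-32.   33.2   0.6] 124
knob 61 [ -1.04575566 -45.45500132  67.08796884]
(np.int64(9965), (array([ 510.4, -283.8]), 119.8, 62.3, 78.4), np.float64(0.03755060178689623))
grasp world [ 0.5104 -0.2838  0.004 ] shift [-1.000e-04 -6.000e-04  1.587e-01] turn 0.8
```

View pics/t2.png

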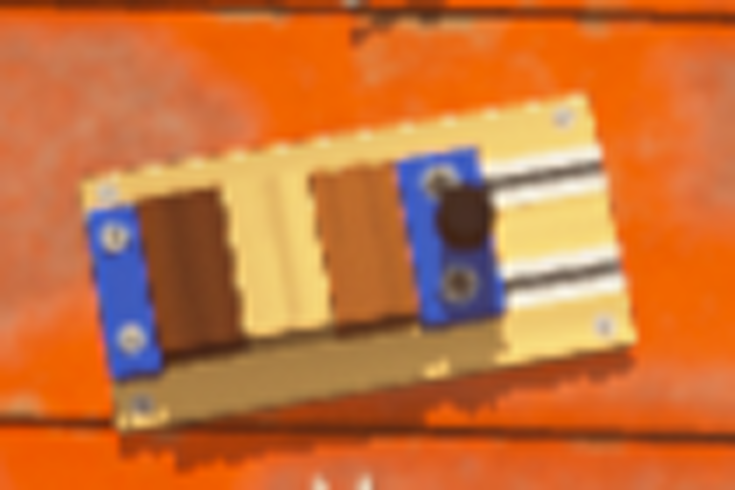

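Run:
```python
from h import *
go("joint1",*jig(0,.014),.017,101.2)
```

```text
joint1 world [0.4922 0.0275 0.017 ] shift [ 0.3023 -0.0768  0.1456] turn -22.0
```

```bash
python3 -m inch '[[[1,0.06,-0.015,0,-4],[1,0.12,-0.03,0,-10],[1,0.18,-0.045,0,-18],[1,0.24,-0.06,0,-22],[1,0.3023,-0.0768,0,-22],[1,0.3023,-0.0768,0,-22],[1,0.3023,-0.0768,0,-22],[1,0.3023,-0.0768,0,-22],[1,0.3023,-0.0768,0,-22]]]'
python3 - <<'E'
from h import *
go("joint1",*jig(0,.014),.018,101.2);go("joint2",*jig(0,.050),.018,101.2)
E
```

```text
time: 30.55
ee_pos: [0.4922, 0.0258, 0.1623]
tcp_rot: [-3.142, 0.0, 1.763]
wrist_force: [0.7, 0.1, -0.1]
opening: 0.0856
grip_force: 0.0
joint1 world [0.4922 0.0275 0.018 ] shift [0.0017 0.0003 0.1443] turn -0.2
joint2 world [0.4852 0.0628 0.018 ] shift [0.0377 0.0002 0.1443] turn -0.2
```

```bash
python3 -m inch '[[[1,0.0017,0.0003,0.06,-0.2],[1,0.0017,0.0003,0.11,-0.2],[1,0.0017,0.0003,0.144,-0.2],[1,0.0017,0.0003,0.144,-0.2],[1,0.0017,0.0003,0.144,-0.2],[0.6,0.0017,0.0003,0.144,-0.2],[0.6,0.0017,0.0003,0.144,-0.2],[0.6,0.0017,0.0003,0.144,-0.2],[0.6,0.0017,0.0003,0.144,-0.2],[1,0.0017,0.0003,0.144,-0.2],[1,0.0017,0.0003,0.144,-0.2],[1,0.0017,0.0003,0.144,-0.2],[1,0.0377,0.0002,0.144,-0.2],[1,0.0377,0.0002,0.144,-0.2],[1,0.0377,0.0002,0.144,-0.2],[0.6,0.0377,0.0002,0.144,-0.2],[0.6,0.0377,0.0002,0.144,-0.2],[0.6,0.0377,0.0002,0.144,-0.2],[0.6,0.0377,0.0002,0.144,-0.2]]]' 50
python3 -m inch '[[[1,0,0,0,0],[1,0,0,0,0],[1,0,0,0,0],[1,0,0,-0.06,0],[1,0,0,-0.12,0],[1,0,0,-0.144,0],[1,0,0,-0.144,0],[1,0,0,-0.144,0]]]'
python3 - <<'E'
from h import *
go("block",.5104,-.2838,.16,78.8)
E
```

```text
time: 32.92
ee_pos: [0.4855, 0.0637, 0.0187]
tcp_rot: [3.141, 0.001, 1.768]
wrist_force: [0.4, -2.5, 4.2]
opening: 0.0649
grip_force: 56.0
time: 33.92
ee_pos: [0.4841, 0.0642, 0.1608]
tcp_rot: [-3.14, -0.0, 1.769]
wrist_force: [-0.9, 0.2, -0.2]
opening: 0.0855
grip_force: 0.0
block world [ 0.5104 -0.2838  0.16  ] shift [-0.3464 -0.0427  0.0008] turn 22.5
```

```bash
python3 -m inch '[[[1,-0.06,-0.007,0,4],[1,-0.12,-0.014,0,10],[1,-0.18,-0.022,0,18],[1,-0.24,-0.03,0,22.5],[1,-0.3,-0.037,0,22.5],[1,-0.3464,-0.0427,0,22.5],[1,-0.3464,-0.0427,0,22.5],[1,-0.3464,-0.0427,0,22.5],[1,-0.3464,-0.0427,0,22.5],[1,-0.3464,-0.0427,0,22.5]]]'
python3 tchk.py
python3 - <<'E'
from h import *
r=topblob("wrist",[.5104,-.2838],.025,.05);print(r);g=r[1]
go("grasp",*g[0]/1000,0.004,g[3])
E
```

```text
time: 35.17
ee_pos: [0.5114, -0.2827, 0.1621]
tcp_rot: [-3.141, -0.0, 1.378]
wrist_force: [0.3, 0.2, -0.3]
opening: 0.0853
grip_force: 0.0
-22 47 [-30.8  35.5   2.4] 172
-16 47 [-31.1  32.    0.5] 176
-10 49 [-31.2  33.6   1.2] 179
-4 48 [-31.2  34.7   1.7] 184
2 46 [-31.2  32.5   0.6] 179
8 48 [-29.7  32.6   1.5] 183
14 45 [-32.2  31.7  -0.2] 228
20 48 [-32.1  33.6   0.8] 239
26 48 [-32.4  33.6   0.6] 227
32 45 [-31.6  30.3  -0.7] 234
38 49 [-32.7  32.4  -0.1] 234
44 49 [-32.5  33.3   0.4] 223
50 46 [-31.5  31.   -0.3] 136
56 50 [-33.3  32.   -0.6] 119
62 46 [-32.9  32.7  -0.1] 116
68 46 [-33.   31.6  -0.7] 112
74 49 [-32.1  32.7   0.3] 123
80 48 [-31.9  34.    1. ] 122
knob 62 [ -1.10548688 -45.23787096  67.30772585]
(np.int64(9960), (array([ 510.4, -283.9]), 120.0, 62.3, 78.4), np.float64(0.03753043978626103))
grasp world [ 0.5104 -0.2839  0.004 ] shift [-0.001  -0.001   0.1585] turn 0.5
```

Run:
```python
from h import *
go("brown",*jig(0.0003,-.004),.018,101.2)
```

```text
brown world [0.496  0.0099 0.018 ] shift [ 0.2846 -0.0716  0.1444] turn -22.3
```

```bash
python3 -m inch '[[[1,0.06,-0.015,0,-4],[1,0.12,-0.03,0,-10],[1,0.18,-0.045,0,-18],[1,0.24,-0.06,0,-22.3],[1,0.2846,-0.0716,0,-22.3],[1,0.2846,-0.0716,0,-22.3],[1,0.2846,-0.0716,0,-22.3],[1,0.2846,-0.0716,0,-22.3],[1,0.2846,-0.0716,0.06,-22.3],[1,0.2846,-0.0716,0.11,-22.3],[1,0.2846,-0.0716,0.144,-22.3],[1,0.2846,-0.0716,0.144,-22.3],[1,0.2846,-0.0716,0.144,-22.3],[0.6,0.2846,-0.0716,0.144,-22.3],[0.6,0.2846,-0.0716,0.144,-22.3],[0.6,0.2846,-0.0716,0.144,-22.3],[0.6,0.2846,-0.0716,0.144,-22.3],[0.6,0.2846,-0.0716,0.144,-22.3]]]' 30
python3 - <<'E'
from h import *
s=ctrl.observe();A=Rn.from_euler("z",-JY).as_matrix();print(A@(s["ee_pos"]-np.r_[JO,0])*1000)
E
```

```text
time: 37.52
ee_pos: [0.498, 0.0089, 0.0206]
tcp_rot: [3.138, 0.001, 1.765]
wrist_force: [-1.2, -1.2, 7.0]
opening: 0.0657
grip_force: 33.5
[ 2.12361691 -5.45831055 20.62282296]
```

```bash
python3 -m inch '[[[0.6,0,-0.0017,0,0],[0.6,0,-0.0017,0,0],[0.6,0,-0.0017,0,0]]]'
python3 - <<'E'
from h import *
s=ctrl.observe();A=Rn.from_euler("z",-JY).as_matrix();print(A@(s["ee_pos"]-np.r_[JO,0])*1000)
E
```

```text
time: 37.9
ee_pos: [0.497, 0.0087, 0.0206]
tcp_rot: [3.137, 0.001, 1.765]
wrist_force: [3.1, -0.4, 7.7]
opening: 0.0651
grip_force: 33.7
[ 1.02155834 -5.42706252 20.64495537]
```

```bash
python3 -m inch '[[[0.6,0,-0.0006,0,0],[0.6,0,-0.0006,0,0],[0.6,0,-0.0006,0,0]]]'
python3 - <<'E'
from h import *
s=ctrl.observe();A=Rn.from_euler("z",-JY).as_matrix();print(A@(s["ee_pos"]-np.r_[JO,0])*1000)
E
python3 -m inch '[[[0.8,0,0,0,0],[1,0,0,0,0],[1,0,0,0,0],[1,0,0,-0.06,0],[1,0,0,-0.12,0],[1,0,0,-0.144,0],[1,0,0,-0.144,0],[1,0,0,-0.144,0]]]'
python3 - <<'E'
from h import *
go("block",.5104,-.2838,.16,78.4)
E
```

```text
time: 38.28
ee_pos: [0.4966, 0.0086, 0.0207]
tcp_rot: [3.136, 0.002, 1.765]
wrist_force: [3.9, -0.2, 6.9]
opening: 0.0651
grip_force: 33.6
[ 0.679978   -5.44867105 20.66066515]
time: 39.28
ee_pos: [0.4929, 0.0088, 0.1607]
tcp_rot: [-3.139, -0.001, 1.765]
wrist_force: [-0.4, -0.7, -1.2]
opening: 0.0854
grip_force: 0.0
block world [ 0.5104 -0.2838  0.16  ] shift [-0.2905 -0.0394  0.0006] turn 22.7
```

```bash
python3 -m inch '[[[1,-0.06,-0.008,0,4],[1,-0.12,-0.016,0,10],[1,-0.18,-0.024,0,18],[1,-0.24,-0.033,0,22.7],[1,-0.2905,-0.0394,0,22.7],[1,-0.2905,-0.0394,0,22.7],[1,-0.2905,-0.0394,0,22.7],[1,-0.2905,-0.0394,0,22.7],[1,-0.2905,-0.0394,0,22.7]]]'
python3 tchk.py
python3 - <<'E'
from h import *
go("grasp",.5104,-.2839,0.004,78.4)
E
```

```text
time: 40.4
ee_pos: [0.5114, -0.2827, 0.1621]
tcp_rot: [-3.141, -0.0, 1.371]
wrist_force: [0.3, -0.9, 1.2]
opening: 0.0855
grip_force: 0.0
-22 46 [-31.8  32.2   0.2] 172
-16 49 [-34.1  32.5  -0.8] 177
-10 46 [-33.2  30.5  -1.3] 179
-4 45 [-32.2  31.   -0.6] 186
2 50 [-33.2  31.9  -0.6] 180
8 47 [-32.7  31.3  -0.7] 181
14 47 [-32.1  30.6  -0.7] 228
20 48 [-32.7  32.6  -0. ] 239
26 48 [-32.8  32.   -0.4] 227
32 45 [-31.8  31.3  -0.2] 234
38 49 [-33.7  32.4  -0.6] 236
44 47 [-32.   32.3   0.1] 225
50 47 [-31.6  30.8  -0.4] 136
56 46 [-33.   32.3  -0.3] 120
62 47 [-34.2  33.4  -0.4] 116
68 47 [-33.3  31.5  -0.9] 112
74 49 [-32.3  33.9   0.8] 122
80 47 [-32.1  33.4   0.7] 124
knob 61 [ -1.11945105 -45.43072065  67.37850853]
grasp world [ 0.5104 -0.2839  0.004 ] shift [-0.0012 -0.0009  0.1584] turn 0.1
```

```bash
python3 -m inch '[[[1,-0.0012,-0.0009,0.06,0],[1,-0.0012,-0.0009,0.11,0],[1,-0.0012,-0.0009,0.158,0],[1,-0.0012,-0.0009,0.158,0],[1,-0.0012,-0.0009,0.158,0],[0.6,-0.0012,-0.0009,0.158,0],[0.6,-0.0012,-0.0009,0.158,0],[0.6,-0.0012,-0.0009,0.158,0],[0.6,-0.0012,-0.0009,0.158,0],[0.6,-0.0012,-0.0009,0.158,0],[0.6,-0.0012,-0.0009,0.1,0],[0.6,-0.0012,-0.0009,0.04,0],[0.6,-0.0012,-0.0009,0.0,0],[0.6,-0.0012,-0.0009,0.0,0],[0.6,-0.0012,-0.0009,0.0,0]]]' 70
python3 - <<'E'
from h import *
go("hover",*jig(0.0,.032),.10,101.2)
E
```

```text
time: 42.32
ee_pos: [0.51, -0.2848, 0.1622]
tcp_rot: [3.141, 0.0, 1.369]
wrist_force: [-0.7, 0.3, -2.1]
opening: 0.0607
grip_force: 77.2
hover world [0.4887 0.0452 0.1   ] shift [ 0.319  -0.087   0.0622] turn -22.8
```

```bash
python3 -m inch '[[[0.6,0.06,-0.016,0,-4],[0.6,0.12,-0.032,0,-10],[0.6,0.18,-0.049,0,-18],[0.6,0.24,-0.065,0,-22.8],[0.6,0.29,-0.08,0,-22.8],[0.6,0.319,-0.087,0,-22.8],[0.6,0.319,-0.087,0,-22.8],[0.6,0.319,-0.087,0,-22.8],[0.6,0.319,-0.087,0.05,-22.8],[0.6,0.319,-0.087,0.08,-22.8],[0.6,0.319,-0.087,0.08,-22.8],[0.6,0.319,-0.087,0.08,-22.8],[0.6,0.319,-0.087,0.08,-22.8],[0.6,0.319,-0.087,0.08,-22.8],[0.6,0.319,-0.087,0.08,-22.8]]]'
python3 - <<'E'
from h import *
go("place",*jig(0.0,.032),.051,101.2)
p,d,X,T=held();cv2.imwrite("pics/w7.png",p[...,::-1]);m=(d>0)&(abs(T[...,1])<.03)&(abs(T[...,0])<.09)&(T[...,2]<-.028)&(T[...,2]>-.045)
print("blk tool x",T[m][:,0].min(),T[m][:,0].max(),np.median(T[m][:,2]))
E
```

```text
time: 44.2
ee_pos: [0.4893, 0.0451, 0.083]
tcp_rot: [3.14, 0.0, 1.767]
wrist_force: [-0.3, -0.1, -0.8]
opening: 0.0602
grip_force: 77.0
place world [0.4887 0.0452 0.051 ] shift [ 0.0002 -0.0007  0.032 ] turn 0.0
blk tool x -0.03822682376408862 0.061707499161601904 -0.029979010555717125
```

View pics/w7.png

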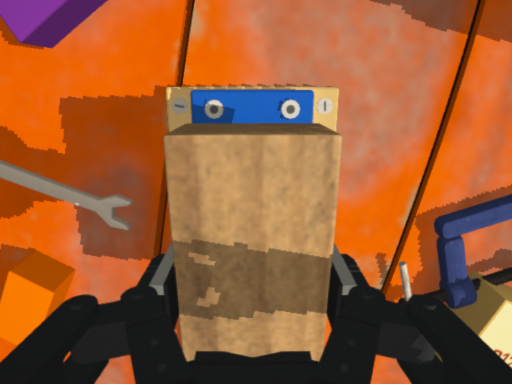

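```bash
python3 -m inch '[[[0.6,-0.001,-0.0005,0.015,0],[0.6,-0.001,-0.0005,0.024,0],[0.6,-0.001,-0.0005,0.026,0],[0.6,-0.001,-0.0005,0.026,0],[0.6,-0.001,-0.0005,0.026,0]]]'; for i in 1 2; do python3 -m inch '[[[0.6,0,0,0.002,0],[0.6,0,0,0.002,0],[0.6,0,0,0.002,0]]]' | egrep 'ee_pos|wrist|time'; done
```

```text
time: 44.88
ee_pos: [0.4889, 0.044, 0.0566]
tcp_rot: [3.141, 0.0, 1.767]
wrist_force: [-0.4, -0.2, -1.2]
opening: 0.0606
grip_force: 77.0
time: 45.25
ee_pos: [0.4886, 0.044, 0.0544]
wrist_force: [0.2, -0.4, -1.6]
time: 45.62
ee_pos: [0.4889, 0.0441, 0.0536]
wrist_force: [-6.4, -0.2, 12.4]
```

```bash
python3 -m inch '[[[0.8,0,0,-0.002,0],[1,0,0,-0.002,0],[1,0,0,-0.002,0],[1,0,0,-0.002,0],[1,0,0,-0.06,0],[1,0,0,-0.12,0],[1,0,0,-0.13,0],[1,0,0,-0.13,0]]]'
python3 - <<'E'
from h import *
go("tin",.4605,.3984,.19,101.2)
E
```

```text
time: 46.62
ee_pos: [0.4892, 0.044, 0.183]
tcp_rot: [3.14, 0.0, 1.767]
wrist_force: [0.7, -0.2, -0.5]
opening: 0.0852
grip_force: 0.0
tin world [0.4605 0.3984 0.19  ] shift [ 0.3532  0.041  -0.0071] turn 0.0
```

```bash
python3 -m inch '[[[1,0.06,0.007,0,0],[1,0.12,0.014,0,0],[1,0.18,0.021,0,0],[1,0.24,0.028,0,0],[1,0.3,0.035,0,0],[1,0.3532,0.041,0,0],[1,0.3532,0.041,0,0],[1,0.3532,0.041,0,0],[1,0.3532,0.041,0,0],[1,0.3532,0.041,0,0]]]'
python3 - <<'E'
from h import *
r=topblob("wrist",[.4605,.3984],.06,.1);print(r)
go("tin grasp",*r[1][0]/1000,.03,101.2)
# caul check from top, jig frame of top camera
p,d,C,s=shot("top");X=cloud("top",d,C);A=Rn.from_euler("z",-JY).as_matrix();J=(X-[.4926,.0123,0])@A.T*1000;Z=J[...,2]
m=(Z>75)&(Z<95)&(abs(J[...,0])<60)&(J[...,1]>-60)&(J[...,1]<120);print("caul",m.sum(),rect(J[m][:,:2]/1000),np.median(Z[m]))
m=(Z>58)&(Z<74)&(J[...,1]<-30)&(J[...,1]>-60)&(abs(J[...,0])<20);print("knob",J[m].mean(0))
E
```

```text
time: 47.88
ee_pos: [0.4603, 0.3973, 0.1822]
tcp_rot: [-3.142, 0.0, 1.765]
wrist_force: [0.4, -0.1, 1.3]
opening: 0.0855
grip_force: 0.0
(np.int64(5563), (array([460.4, 398.7]), 65.2, 65.1, 6.5), np.float64(0.08191314247329162))
tin grasp world [0.4604 0.3987 0.03  ] shift [0.0012 0.0002 0.1524] turn -0.0
caul 967 (array([-0.3, 32.5]), 120.0, 62.8, -89.6) 84.7218819297566
knob [ -1.0281054  -45.55079165  67.65584286]
```

```bash
python3 -m inch '[[[1,0.0012,0.0002,0.05,0],[1,0.0012,0.0002,0.1,0],[1,0.0012,0.0002,0.14,0],[1,0.0012,0.0002,0.152,0],[1,0.0012,0.0002,0.152,0],[1,0.0012,0.0002,0.152,0],[0.6,0.0012,0.0002,0.152,0],[0.6,0.0012,0.0002,0.152,0],[0.6,0.0012,0.0002,0.152,0],[0.6,0.0012,0.0002,0.152,0],[0.6,0.0012,0.0002,0.152,0]]]' 50
python3 -m inch '[[[0.6,0,0,-0.05,0],[0.6,0,0,-0.1,0],[0.6,0,0,-0.15,0],[0.6,0,0,-0.15,0],[0.6,0,0,-0.15,0]]]'
python3 - <<'E'
from h import *
go("hover",*jig(0.0,.032),.18,101.2)
E
```

```text
time: 49.35
ee_pos: [0.461, 0.4006, 0.0326]
tcp_rot: [3.139, -0.001, 1.767]
wrist_force: [-1.6, -1.1, 7.2]
opening: 0.064
grip_force: 54.4
time: 49.98
ee_pos: [0.4594, 0.3993, 0.1795]
tcp_rot: [-3.141, 0.0, 1.767]
wrist_force: [0.0, 0.1, -5.9]
opening: 0.0639
grip_force: 58.3
hover world [0.4887 0.0452 0.18  ] shift [-3.531e-01 -4.040e-02 -3.000e-04] turn 0.0
```

```bash
python3 -m inch '[[[0.6,-0.05,-0.006,0,0],[0.6,-0.1,-0.0115,0,0],[0.6,-0.15,-0.017,0,0],[0.6,-0.2,-0.023,0,0],[0.6,-0.25,-0.029,0,0],[0.6,-0.3,-0.034,0,0],[0.6,-0.335,-0.039,0,0],[0.6,-0.3525,-0.0404,0,0],[0.6,-0.3525,-0.0404,0,0],[0.6,-0.3525,-0.0404,0,0],[0.6,-0.3525,-0.0404,0,0],[0.6,-0.3525,-0.0404,0.03,0],[0.6,-0.3525,-0.0404,0.05,0],[0.6,-0.3525,-0.0404,0.055,0],[0.6,-0.3525,-0.0404,0.055,0],[0.6,-0.3525,-0.0404,0.055,0]]]'
python3 - <<'E'
from h import *
go("place",*jig(0.0,.032),.118,101.2)
E
```

```text
time: 51.98
ee_pos: [0.4898, 0.0462, 0.1265]
tcp_rot: [3.14, 0.0, 1.767]
wrist_force: [-0.4, 0.4, -4.2]
opening: 0.0641
grip_force: 58.2
place world [0.4887 0.0452 0.118 ] shift [-0.0008 -0.0013  0.0085] turn 0.1
```

```bash
python3 -m inch '[[[0.6,-0.0008,-0.001,0.005,0],[0.6,-0.0008,-0.001,0.007,0],[0.6,-0.0008,-0.001,0.007,0]]]'; for i in 1 2 3; do python3 -m inch '[[[0.6,0,0,0.0015,0],[0.6,0,0,0.0015,0]]]' | egrep 'ee_pos|wrist|time'; done
```

```text
time: 52.35
ee_pos: [0.4879, 0.045, 0.1181]
tcp_rot: [-3.141, -0.0, 1.767]
wrist_force: [0.2, 1.0, -4.6]
opening: 0.0639
grip_force: 58.2
time: 52.6
ee_pos: [0.4882, 0.045, 0.1169]
wrist_force: [-0.4, -0.2, -3.7]
time: 52.85
ee_pos: [0.4889, 0.0451, 0.1167]
wrist_force: [-3.9, 0.0, 6.3]
time: 53.1
ee_pos: [0.489, 0.0451, 0.1167]
wrist_force: [-9.6, -0.9, 17.8]
```

```bash
python3 -m inch '[[[0.6,0,0,-0.002,0],[0.8,0,0,-0.002,0],[1,0,0,-0.002,0],[1,0,0,-0.002,0],[1,0,0,-0.002,0],[1,0,0,-0.05,0],[1,0,0,-0.1,0],[1,0,0,-0.13,0],[1,0,0,-0.13,0],[1,0.06,0,-0.13,0],[1,0.12,0,-0.13,0],[1,0.18,0,-0.13,0],[1,0.22,0,-0.13,0],[1,0.22,0,-0.13,0],[1,0.22,0,-0.13,0],[1,0.22,0,-0.13,0]]]'
python3 - <<'E'
from h import *
p,d,C,s=shot("top");X=cloud("top",d,C);A=Rn.from_euler("z",-JY).as_matrix();J=(X-[.4926,.0123,0])@A.T*1000;Z=J[...,2]
near=(abs(J[...,0])<60)&(J[...,1]>-60)&(J[...,1]<120)
for n,lo,hi in(("caul",75,95),("tin",150,185)):
    m=near&(Z>lo)&(Z<hi);print(n,m.sum(),rect(J[m][:,:2]/1000),np.median(Z[m]))
m=(Z>58)&(Z<74)&(J[...,1]<-30)&(J[...,1]>-60)&(abs(J[...,0])<20);print("knob",J[m].mean(0))
m=(X[...,2]>.07)&(X[...,2]<.12)&(np.linalg.norm(X[...,:2]-[.4666,-.3984],axis=2)<.06);print("jar",rect(X[m][:,:2]))
p,_=ctrl.get_image("side");cv2.imwrite("pics/s9.png",cv2.resize(p[120:300,180:420,::-1],None,fx=3,fy=3))
E
```

```text
time: 55.1
ee_pos: [0.4455, 0.2597, 0.2433]
tcp_rot: [-3.141, 0.0, 1.766]
wrist_force: [0.2, 1.0, -0.4]
opening: 0.0855
grip_force: 0.0
caul 526 (array([-0.4, 32.8]), 120.2, 63.4, 89.7) 84.52421572966674
tin 520 (array([-0.2, 29.8]), 64.5, 63.9, -9.7) 167.19829459352167
knob [ -0.73922046 -45.60503185  67.21848042]
jar (array([ 466.6, -398.5]), 58.2, 58.2, -87.4)
```

View pics/s9.png

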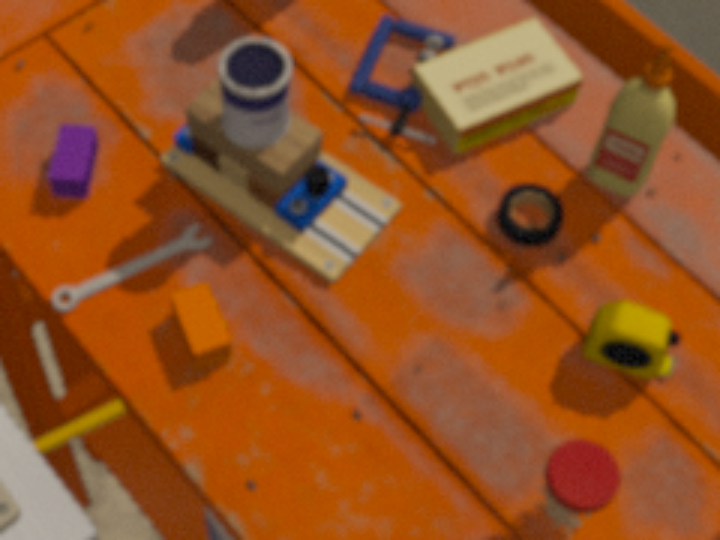

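The side view shows the tin upright at (255,95), on the middle of the caul, within about 3 mm. The caul lies across the clamped blank, the jar stands untouched at (580,480) and the arm is clear.

```bash
python3 -c "from station import ctrl; print(ctrl.job_done())"
```

```text
the job is handed in; nothing more can be done
None
```

The job is handed in at about 55 s: strips flush to about 0.5 mm in the order asked, jaw tight at about 0.008, caul centred, tin upright within about 3 mm of its middle, and the screw jar not moved.

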